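# Fit the clean-out panel of a nest box

## Task

The wooden nest box lies on its back with its front open and its turn button across the opening. Swing the turn button clear, take the panel that fits, tuck its tongue under the lip at the roof end with the panel tilted, then level it down fully home and release it, and finally swing the turn button back across it. Leave the larger panel and everything else on the bench where it is.

Things in the scene. Friction and masses are not known exactly. Their poses are not given: they have to be found in the camera images.
- nestbox: Nest box of pale wood, 150 mm wide, lying on its back, fixed between bench dogs; its front face is up, 125 mm above the bench. Origin on the bench under it; z up, x along the box from roof end to floor end, y across. Face: fixed upper front with a 32 mm entrance hole x = -130 to -48 mm; opening x = -48 to 88, 120 wide between 15 mm sides; fixed lower rail x = 88 to 148.
- roof (a point): Middle of the roof's upper edge, 162 mm above the bench (37 mm above the front face), at about x = -130 mm of the box. The roof is a sloping board, 190 mm wide, across the roof end. Axes as the box's.
- lip_edge (a point): Middle of the lower edge of the lip, 119 mm above the bench. The last 16 mm of the upper front is a lip 6 mm thick over a slot; the slot runs from this edge 16 mm towards the box's -x, to a wall, and is open below: there the tongue's tip may dip up to 25 mm under the level of the cleats. Axes as the box's.
- seat (a point): Point of the box where the panel's origin lies when it is home: mid recess, on the level of the cleat tops, 111 mm above the bench, 14 mm below the front face; 12 mm from the box origin along x. The recess is 152 mm long (slot wall to lower rail) and 120 wide, so the panel has 2 mm of play each way. Axes as the box's.
- rail_edge (a point): Middle of the upper edge of the lower rail at the opening, 125 mm above the bench, x = 88 mm of the box. The panel rests on cleats 10 mm wide along this edge and along both sides (from x = -25 mm on); the cleat tops are 14 mm below the front face. Axes as the box's.
- turnbutton (a joint): Turn button on the lower rail: a dark hardwood bar with round ends, 74 x 16 mm, 10 mm thick, on a vertical screw through its middle; stays where it is left (friction 0.04 N m). 0: along the box's x, one end 17 mm over the opening (shut). Turns either way, positive anticlockwise from above, to stops at +-1.7 rad; at +-1.57 it lies across the box, clear of the opening.
- button_pivot (a point): Middle of the turn button's upper side, on its screw: 137 mm above the bench, 12 mm above the front face, 20 mm from the opening. The bar's underside is 2 mm above the face, so it passes over the panel only when that is fully down. This x axis turns with the bar and runs along it.
- panel: The panel that fits, the smaller of two in the same pale wood: 148 mm long (x) with its tongue, 116 wide (y), 14 thick, 0.1 to 0.25 kg; lies flat, pull up, tongue end (-x) roughly towards the robot. The tongue is 18 mm long, 6 thick, full width, flush with the underside. Origin: centre of the underside, z up. Home, it is flush with the front face and its +x is along the box's +x.
- panel_pull (a point): Middle of the top of the fitting panel's pull, 44 mm above the panel's underside and 9 mm from its origin towards +x. The pull is a wooden batten across the panel: 80 mm long (y), 20 mm thick (x), 30 mm high above the panel's upper side. Axes as the panel's.
- panel_tip (a point): Middle of the end face of the fitting panel's tongue, 3 mm above the underside, 74 mm from the origin towards -x. Axes as the panel's.
- big_panel: The other panel, for a larger box: same shape and pull but 180 mm long and 144 mm wide. The two panels may lie either way about, one left and one right of the box. It stays where it is. Origin: centre of its underside.
- hammer: Bystander: a hammer, 260 mm; leave it where it is. Origin at its underside.
- glue: Bystander: a white glue bottle, 62 mm across, 170 mm tall; leave it where it is. Origin at its underside.
- brush: Bystander: a glue brush, 190 mm; leave it where it is. Origin at its underside.
- sander: Bystander: a cork sanding block, 115 x 64 x 26 mm; leave it where it is. Origin at its underside.
- pencil: Bystander: a flat carpenter's pencil, 170 x 14 x 8 mm; leave it where it is. Origin at its underside.
- square: Bystander: a try square, blade 200 mm, stock 100 mm, lying flat; leave it where it is. Origin at its underside.
- screws: Bystander: a small open metal tin, 72 mm across, 50 mm tall; leave it where it is. Origin at its underside.

How it is judged:
On the way, in this order (a step that is already met when the one before it is completed fails the run):
1. the turn button is swung clear of the opening ((value of joint turnbutton above 1.2 rad or value of joint turnbutton below -1.2 rad)), for 0.1 s.
2. the tongue is at least 4 mm under the lip while the panel is tilted (x of panel_tip in the frame of lip_edge between -0.022 and -0.004 m and y of panel_tip in the frame of lip_edge between -0.01 and 0.01 m and z of panel_tip in the frame of lip_edge between -0.035 and 0 m and angle between panel's own z axis and vertical above 0.06 rad), for 0.05 s.
3. the panel lies level and fully home in the recess, its tongue under the lip (x of panel in the frame of seat between -0.0035 and 0.0035 m and y of panel in the frame of seat between -0.0035 and 0.0035 m and z of panel in the frame of seat between -0.003 and 0.003 m and angle between panel's own z axis and vertical below 0.035 rad and angle between the x axis of panel and the x axis of nestbox, either way round below 0.06 rad), for 0.2 s.
4. the turn button lies across the edge of the seated panel (all of step 3 and value of joint turnbutton between -0.4 and 0.4 rad), for 0.2 s.
At the end, for the whole second after the job is handed in: The smaller panel rests in the recess with its origin within 3.5 mm of the seat along x and y and 3 mm in height, level within 0.035 rad and in line with the box within 0.06 rad, released and at rest, and the turn button lies over it, within 0.4 rad of the box's length (all of step 4 and linear speed of panel below 0.02 m/s and velocity of joint turnbutton between -0.1 and 0.1 rad/s); the robot touches nothing.
It fails at once if the larger panel is moved more than 30 mm (distance of big_panel from where it was at the start of the episode above 0.03 m).
It fails at once if a bystander on the bench is moved more than 30 mm (distance of any of hammer, glue, brush, sander, pencil, square, screws from where it was at the start of the episode above 0.03 m).
It also fails if it takes over 72 s, if anything falls off the work surface, if the arm or the gripper's body presses on something with over 40 N, if the wrist force passes 120 N, or if a joint passes its speed limit or range.

## Robot

A 7-joint arm with a two-finger parallel gripper is mounted at the origin on the work surface. World frame = base frame: x ahead of the robot, y to its left, z up, the work surface at z = 0. Lengths are in m, angles in rad, forces in N, time in s.
With the tool pointing down it reaches from about 0.425 to 0.925 m from the base axis. Payload 6.8 kg.
Tool frame: the origin (TCP) lies midway between the tips of the shut fingers; the grasp point (between the pads) lies 19 mm behind it; z points along the fingers, x is the direction in which the jaws open and shut, and the axes are right-handed (so a half turn about z gives the same grasp; the last joint's range is limited). The gripper opens to 85 mm and grips with 20 to 120 N. Pads are 22 mm wide; open, the fingers measure 114 mm over their backs; the gripper's body (76 mm by 85 mm) begins 54 mm behind the grasp point. The pads swing forward as they close: fully open they stand 13 mm farther back than shut.
Start: joints at [-1.386, 0.477, 0.022, 1.555, -0.011, 1.109, -0.083], TCP at [0.195, 0.646, 0.231] pointing down, gripper open.
Joint ranges: [-2.96, 2.96], [-0.34, 2.1], [-1.41, 1.46], [0.24, 2.44], [-1.37, 4.51], [0.17, 1.92], [-2.96, 2.96]. Speed limits (rad/s): [2.39, 2.39, 3.14, 3.14, 3.14, 3.14, 3.14].

## Interface

Orientations are given as a unit quaternion [w, x, y, z].
In Python, from station import bot, imaging, nets gives the robot as it stands. The module is installed in compiled form; this text tells all that it offers.
- The arm moves only by the tool apply_moves, never from a script. Its argument "moves" is text: rows parted by semicolons, each of 7 numbers parted by spaces: the gripper command: -1 is fully open, 1 is shut, values between are in proportion, then the shift along the tool's x, y, z normalised to -1 to 1, where 1 is 120 mm, then the turn, a rotation vector about the tool's x, y, z normalised to -1 to 1, where 1 is 4 degrees. In form: hand dx dy dz rx ry rz; .... A call has 1 to 12 rows; each row shifts and turns the commanded pose from where the row before left it, along the tool's axes as they then stand; what a row does not reach is not made up. A row lasts 1/12 s, in which the tool goes at most 41.7 mm and 7.16 degrees, less where a joint would pass 70% of its speed; a pose out of reach is approached as far as the arm can. A call with a number of a shift or a turn outside -1 to 1 is refused whole. A call with a gripper value outside its range is refused whole. The fingers move at their own pace and stop on an object; "force" is the grip in N (left out, the last holds). Time passes only in rows, so rows that do not move let the fingers close. It gives the time, the measured TCP pose, the force and the opening at its end, in the units of the state.
- bot.get_obs(): the state, without advancing time (a new reading comes with each control period).
- imaging.read_camera(name): name is "side" or "top"; returns a dict with "image" (400x640x3 uint8, red, green, blue), "fx", "fy", "cx", "cy" (pixels), "view" (4x4, takes a point from world to camera coordinates). Camera axes: x right, y down, z forward; pixel columns grow to the right and rows downward; lengths in m; the calibration is good to about 2 mm. A picture is of the moment at which its call begins. There is no depth.
- bot.hand_in(): hands the job in, once; it reports no verdict.
Trained networks look in a picture, given as the dict that the camera call returned (one of the last four; its "shot" number tells which), for a name from the list of things; names that differ only in an ending like _2 or _b are one class to them, and where a whole thing is asked for, a point or a joint stands for the part that bears it (a point fixed in the world has none). Each returns a list of dicts, best first, with "score" (0 to 1); they miss things now and then, are a little off and sometimes report something else, mostly with a low value. They report only what shows in the picture. A call takes as long as a camera call.
- nets.spot_in(picture, name): "rect" ([left, top, right, bottom] in pixels, round what is visible of it).
- nets.outline_of(picture, name): "region" (400x640 bool, what is visible of it) and "rect" ([left, top, right, bottom] in pixels, round what is visible of it).
- nets.spot_point(picture, name): "location" ([column, row] in pixels: a listed point, or the origin of a listed thing).
The state is a dict: "t": time; "q": joint angles; "joint_vel": joint speeds; "joint_torque": joint torques, N m; "eef_pos": TCP position; "tool_rot": TCP orientation; "contact_force": force on the tool from outside, world axes, zero at the start; "torque": the same for the moment, N m; "gripper_width": opening from 0.0 (shut) to 1.0 (fully open).
Only numpy, scipy, OpenCV 4.12 (cv2) and the standard library are available. Lean on these libraries where they do the work, as an engineer would, in place of code of your own. Each camera call takes 0.05 s, during which the arm holds its last target.

## Working session

There is one attempt and no reset: what is moved stays moved. The work goes in short steps, Python scripts to look and compute and a tool call to move; the robot and the scene stay as the last step left them, time stands still between calls to the robot, and variables do not carry over. Pictures are saved under pics/ and viewed, and the job is handed in when it is done.

Besides the shell and the picture viewer there is one more tool, called after "Request:" as a command line: name --argument value ..., lists and objects as JSON in quotes. apply_moves: Moves the arm, as the interface text tells. Scaled input: -1 to 1 covers 120 mm each way for a shift and 4 degrees each way for a turn. Its arguments: {"type":"object","properties":{"moves":{"type":"string"},"force":{"type":"number"}},"required":["moves"]}

```bash
mkdir -p pics; ls; cat > h.py <<'E'
from station import bot, imaging, nets
import numpy as np, cv2
from scipy.spatial.transform import Rotation as R
def snap(c,f=None):
    p=imaging.read_camera(c)
    if f: cv2.imwrite('pics/'+f,p['image'][:,:,::-1])
    return p
def proj(p,X):
    V=np.array(p['view']);x=V[:3,:3]@np.array(X)+V[:3,3]
    return np.array([p['fx']*x[0]/x[2]+p['cx'],p['fy']*x[1]/x[2]+p['cy']])
def unproj(p,uv,z):
    V=np.array(p['view']);Rm=V[:3,:3];t=V[:3,3];o=-Rm.T@t
    d=Rm.T@np.array([(uv[0]-p['cx'])/p['fx'],(uv[1]-p['cy'])/p['fy'],1])
    return o+d*(z-o[2])/d[2]
E
python3 - <<'E'
from h import *
o=bot.get_obs();print(o)
for c in('top','side'):
    p=snap(c,c+'0.png');print(c,p['fx'],p['cx'],np.round(p['view'],3).tolist())
    for n,z in(('nestbox',0),('roof',.162),('lip_edge',.119),('seat',.111),('rail_edge',.125),('button_pivot',.137),('turnbutton',.137),('panel',0),('panel_pull',.044),('panel_tip',.003),('big_panel',0)):
        r=nets.spot_point(p,n)[:2]
        print(n,[(round(a['score'],2),np.round(a['location']).tolist(),np.round(unproj(p,a['location'],z),3).tolist()) for a in r])
E
```

```text
pics
{'t': 0.0, 'q': array([-1.38610008,  0.47782261,  0.02235318,  1.55646617, -0.01149125,
        1.1092712 , -0.08310766]), 'joint_vel': array([ 0.00133589,  0.00130473,  0.00032125,  0.00071385, -0.00148046,
        0.00079394, -0.00050887]), 'joint_torque': array([-2.69956900e-05, -5.96456265e+01,  1.60804544e+00, -2.81197643e+01,
        1.24830566e-02,  9.20785853e-03, -2.09888026e-05]), 'eef_pos': array([0.19467969, 0.64569794, 0.23030466]), 'tool_rot': array([ 6.07304601e-04,  8.02690474e-01,  5.96395136e-01, -6.90345032e-04]), 'contact_force': array([ 0.11163948,  0.41101826, -0.19957706]), 'torque': array([-0.0270869 , -0.04092212, -0.03102096]), 'gripper_width': 0.9952282922987035}
top 441.9369302843174 318.2950684412474 [[0.025, -1.0, 0.017, -0.01], [-0.989, -0.027, -0.146, 0.533], [0.146, -0.014, -0.989, 1.325], [0.0, 0.0, 0.0, 1.0]]
nestbox [(0.83, [322.0, 208.0], [0.513, -0.009, 0.0]), (0.58, [430.0, 275.0], [0.311, -0.349, 0.0])]
roof [(0.93, [318.0, 243.0], [0.394, 0.004, 0.162])]
lip_edge [(0.31, [357.0, 123.0], [0.757, -0.105, 0.119])]
seat [(0.81, [327.0, 200.0], [0.52, -0.02, 0.111]), (0.32, [334.0, 160.0], [0.641, -0.039, 0.111])]
rail_edge []
button_pivot [(0.69, [321.0, 209.0], [0.49, -0.003, 0.137]), (0.51, [335.0, 164.0], [0.624, -0.039, 0.137])]Traceback (most recent call last):
  File "<stdin>", line 6, in <module>
ValueError: it knows: big_panel, brush, button_pivot, glue, hammer, lip_edge, nestbox, panel, panel_pull, panel_tip, pencil, rail_edge, roof, sander, screws, seat, square
```

```bash
python3 - <<'E'
from h import *
for c in('top','side'):
    p=snap(c,c+'1.png');print(c,p['fx'],p['cx'],np.round(p['view'],3).tolist())
    for n,z in(('nestbox',0),('roof',.162),('lip_edge',.119),('seat',.111),('rail_edge',.125),('button_pivot',.137),('panel',0),('panel_pull',.044),('panel_tip',.003),('big_panel',0)):
        r=nets.spot_point(p,n)[:2]
        print(n,[(round(a['score'],2),np.round(a['location']).tolist(),np.round(unproj(p,a['location'],z),3).tolist()) for a in r])
E
```

```text
top 441.9369302843174 318.2950684412474 [[0.025, -1.0, 0.017, -0.01], [-0.989, -0.027, -0.146, 0.533], [0.146, -0.014, -0.989, 1.325], [0.0, 0.0, 0.0, 1.0]]
nestbox [(0.85, [322.0, 208.0], [0.512, -0.009, 0.0])]
roof [(0.78, [316.0, 243.0], [0.392, 0.01, 0.162])]
lip_edge [(0.73, [325.0, 220.0], [0.463, -0.015, 0.119])]
seat [(0.96, [326.0, 198.0], [0.527, -0.019, 0.111])]
rail_edge [(0.72, [330.0, 175.0], [0.594, -0.028, 0.125])]
button_pivot [(0.62, [337.0, 165.0], [0.621, -0.046, 0.137])]
panel [(0.87, [429.0, 204.0], [0.535, -0.35, 0.0]), (0.23, [419.0, 228.0], [0.458, -0.316, 0.0])]
panel_pull [(0.65, [435.0, 204.0], [0.527, -0.357, 0.044])]
panel_tip [(0.78, [417.0, 226.0], [0.463, -0.311, 0.003]), (0.59, [433.0, 275.0], [0.312, -0.357, 0.003])]
big_panel [(0.9, [208.0, 188.0], [0.568, 0.355, 0.0]), (0.62, [321.0, 209.0], [0.508, -0.006, 0.0])]
side 475.9038109844201 323.3950589472577 [[0.985, -0.174, 0.021, -0.52], [-0.111, -0.71, -0.695, 0.158], [0.136, 0.682, -0.719, 1.352], [0.0, 0.0, 0.0, 1.0]]
nestbox [(0.57, [321.0, 237.0], [0.518, -0.024, 0.0])]
roof [(0.55, [280.0, 198.0], [0.406, -0.005, 0.162])]
lip_edge [(0.74, [303.0, 207.0], [0.468, -0.008, 0.119])]
seat [(0.69, [325.0, 208.0], [0.528, -0.014, 0.111]), (0.65, [262.0, 351.0], [0.318, -0.409, 0.111])]
rail_edge [(0.87, [354.0, 205.0], [0.608, -0.025, 0.125])]
button_pivot []
panel [(0.59, [350.0, 336.0], [0.534, -0.35, 0.0])]
panel_pull [(0.91, [354.0, 331.0], [0.54, -0.36, 0.044])]
panel_tip [(0.94, [321.0, 331.0], [0.464, -0.326, 0.003])]
big_panel [(0.87, [316.0, 154.0], [0.565, 0.349, 0.0]), (0.58, [416.0, 256.0], [0.775, -0.137, 0.0])]
```

View pics/top0.png

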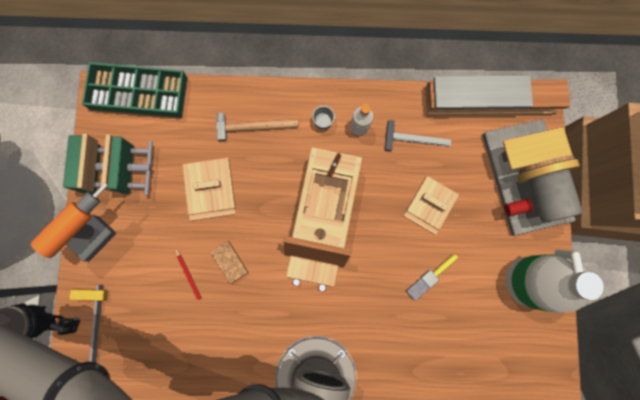

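View pics/side1.png

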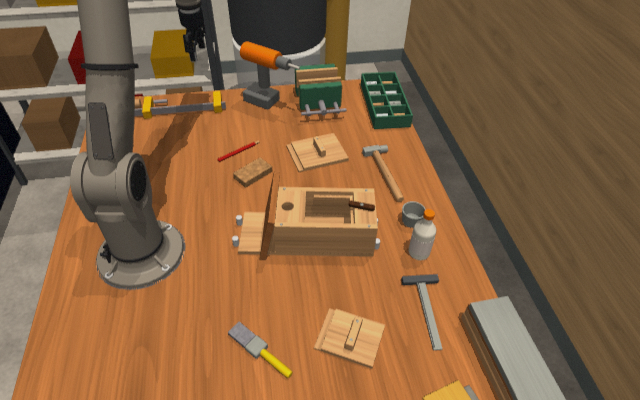

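```bash
python3 - <<'E'
from h import *
p=snap('top');q=snap('side')
def z(p,x0,y0,w,h,s): return cv2.resize(p['image'][y0:y0+h,x0:x0+w,::-1],None,fx=s,fy=s,interpolation=cv2.INTER_CUBIC)
cv2.imwrite('pics/tb.png',z(p,275,140,100,130,4.5))
cv2.imwrite('pics/tp.png',z(p,390,165,80,80,7))
cv2.imwrite('pics/sb.png',z(q,240,170,160,100,5))
cv2.imwrite('pics/sp.png',z(q,300,295,100,80,7))
E
```

```text
(no output)
```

View pics/tb.png

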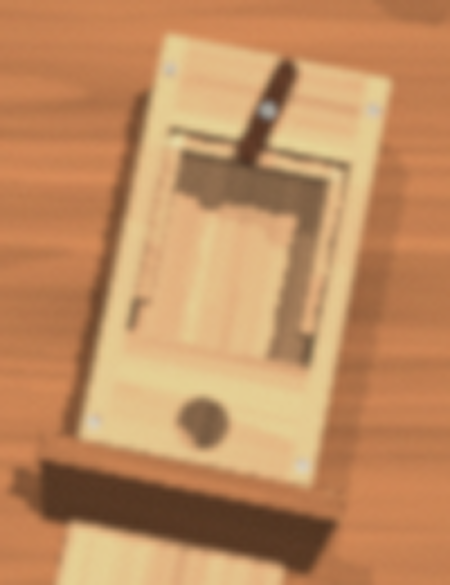

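View pics/tp.png

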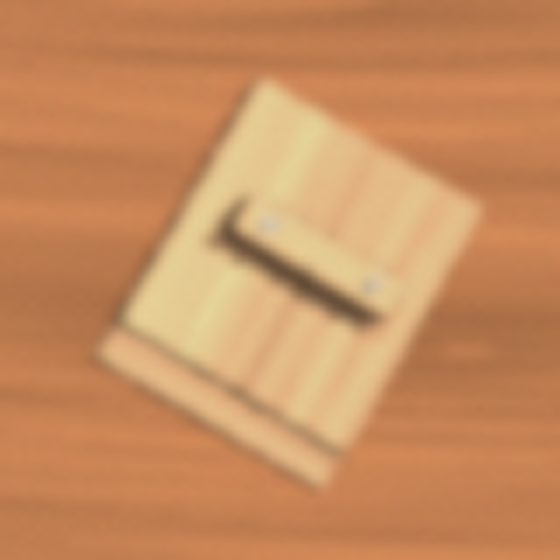

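View pics/sb.png

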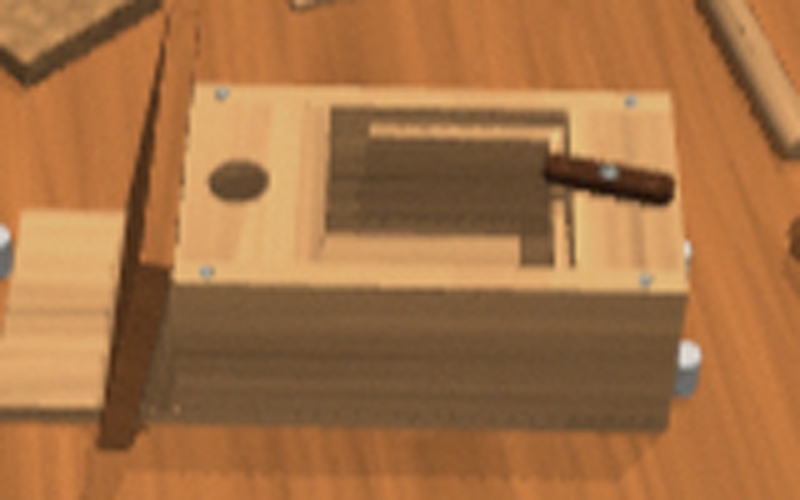

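View pics/sp.png

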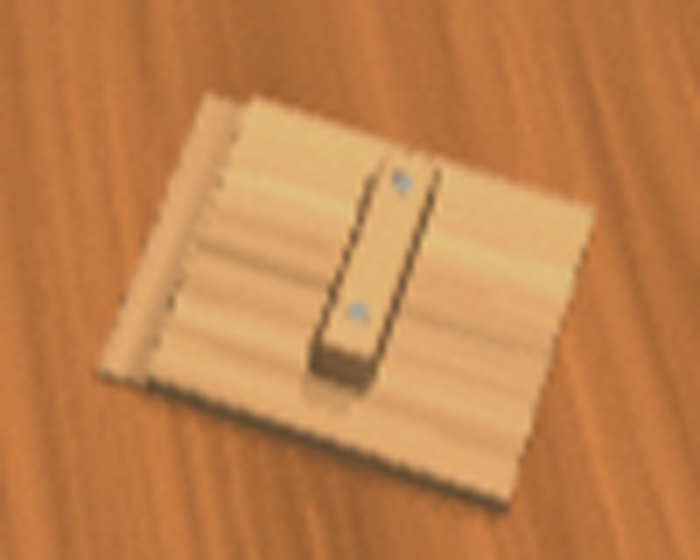

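```bash
cat > fit.py <<'E'
from h import *
from scipy.optimize import least_squares
def fit(obs,x0,z0=0):
    def T(a,X): 
        c,s=np.cos(a[2]),np.sin(a[2]); return np.array([a[0]+c*X[0]-s*X[1],a[1]+s*X[0]+c*X[1],X[2]+z0])
    f=lambda a:np.concatenate([proj(p,T(a,np.array(X)/1000))-np.array(uv) for p,X,uv in obs])
    r=least_squares(f,x0,loss='soft_l1'); return r.x,f(r.x).reshape(-1,2)
E
python3 - <<'E'
from fit import *
p=snap('top');q=snap('side')
def mk(c,off,s,L): return [(c,X,(off[0]+(u+.5)/s-.5,off[1]+(v+.5)/s-.5)) for X,(u,v) in L]
tp=mk(p,(390,165),7,[((74,58,14),(262,77)),((74,-58,14),(483,207)),((-74,-58,6),(325,490)),((-74,58,6),(97,352)),((9,0,44),(319,254))])
sp=mk(q,(300,295),7,[((74,58,14),(597,207)),((74,-58,14),(508,495)),((-74,58,6),(207,95)),((-74,-58,6),(100,370)),((9,0,44),(380,247))])
tb=mk(p,(275,140),4.5,[((148,75,125),(168,35)),((148,-75,125),(392,80)),((88,60,125),(170,130)),((88,-60,125),(350,165)),((-48,60,125),(130,330)),((-48,-60,125),(308,367)),((108,0,137),(267,108))])
sb=mk(q,(240,170),5,[((148,75,125),(670,93)),((148,-75,125),(688,292)),((88,60,125),(570,110)),((-48,60,125),(330,107)),((88,-60,125),(573,268)),((-48,-60,125),(322,262)),((108,0,137),(608,172))])
for nm,a,b,x0 in(('panel',tp,sp,(.535,-.35,-.5)),('box',tb,sb,(.51,-.01,-.2))):
    for o in (a,b,a+b):
        x,r=fit(o,x0);print(nm,np.round(x,4),np.round(r,1).tolist())
E
```

```text
panel [ 0.5306 -0.3537 -0.5189] [[-0.1, -0.1], [0.2, 0.0], [-0.5, -0.2], [0.1, 0.4], [0.4, -0.1]]
panel [ 0.5322 -0.3526 -0.5135] [[-0.1, -0.1], [0.4, 0.6], [-0.2, -0.3], [-0.4, -0.1], [0.2, -0.1]]
panel [ 0.5316 -0.3531 -0.5161] [[-0.4, -0.4], [-0.1, -0.3], [-0.6, -0.6], [-0.1, 0.2], [0.2, -0.4], [-0.3, 0.2], [0.1, 0.9], [-0.3, -0.1], [-0.6, 0.0], [0.0, 0.2]]
box [ 0.5166 -0.0188 -0.1784] [[-0.4, -0.2], [-0.1, 0.0], [0.0, -0.8], [0.3, -0.3], [-0.7, 0.1], [0.6, 0.3], [0.2, 0.8]]
box [ 0.5194 -0.017  -0.1859] [[0.1, 0.1], [-0.0, 0.0], [-0.5, -0.0], [0.0, -0.5], [0.3, 0.1], [-0.0, 0.1], [0.1, 0.1]]
box [ 0.5181 -0.0181 -0.1823] [[-0.4, -0.8], [-0.2, -0.3], [-0.1, -1.3], [0.2, -0.7], [-1.0, -0.5], [0.3, -0.1], [0.1, 0.3], [-0.4, 0.3], [-0.3, 0.2], [-1.0, 0.2], [-0.4, -0.2], [0.0, 0.3], [-0.4, 0.5], [-0.3, 0.3]]
```

Request:
apply_moves --moves "0 0 0 0 0 0 -0.8; 0 0 0 0 0 0 -0.8; 0 -0.235 0.217 0 0 0 0; 0 -0.235 0.217 0 0 0 0; 0 -0.235 0.217 0 0 0 0; 0 -0.235 0.217 0 0 0 0; 0 -0.235 0.217 0 0 0 0; 0 -0.235 0.217 0 0 0 0; 0 -0.235 0.217 0 0 0 0; 0 -0.235 0.217 0 0 0 0; 0 -0.235 0.217 0 0 0 0; 0 -0.235 0.217 0 0 0 0" --force 20

```text
t: 2.65
eef_pos: [0.4009, 0.3203, 0.2316]
tool_rot: [-0.0, 0.768, 0.64, 0.0]
contact_force: [1.9, 0.9, 0.5]
gripper_width: 0.499
```

Request:
apply_moves --moves "0 -0.235 0.217 0 0 0 0; 0 -0.235 0.217 0 0 0 0; 0 -0.235 0.217 0 0 0 0; 0 -0.235 0.217 0 0 0 0; 0 -0.235 0.217 0 0 0 0; 0 -0.235 0.217 0 0 0 0; 0 -0.235 0.217 0 0 0 0; 0 -0.235 0.217 0 0 0 0; 0 -0.235 0.217 0 0 0 0; 0 -0.235 0.217 0 0 0 0; 0 -0.235 0.217 0 0 0 0; 0 0 0 0 0 0 0"

```text
t: 3.65
eef_pos: [0.6285, -0.0441, 0.2317]
tool_rot: [0.003, 0.771, 0.636, -0.001]
contact_force: [-0.9, -2.0, 1.1]
gripper_width: 0.502
```

```bash
cat >> h.py <<'E'
def Rbox(yaw,tilt=0,off=0):
    # tool rotation: tool x along yaw dir (tilted up by tilt), z down
    return R.from_euler('ZY',[yaw+off,-tilt])*R.from_matrix(np.array([[1,0,0],[0,-1,0],[0,0,-1.]]))
def cur():
    o=bot.get_obs();w,x,y,z=o['tool_rot'];return np.array(o['eef_pos']),R.from_quat([x,y,z,w]),o
def delta(P,Rt):
    p,r,o=cur();d=r.inv().apply(np.array(P)-p)/.12;rv=np.degrees((r.inv()*Rt).as_rotvec())/4
    print('t',round(o['t'],2),'pos',np.round(p,4),'shift',np.round(d,3),'n',round(np.linalg.norm(d)/.3475,1),'turn',np.round(rv,3),'F',np.round(o['contact_force'],1),'w',round(o['gripper_width']*85,1)); 
BOX=np.array([.5181,-.0181,0]);BY=-.1823
def box(x,y,z): return BOX+R.from_euler('z',BY).apply(np.array([x,y,z])/1000)
E
python3 - <<'E'
from h import *
delta(box(108,0,129),Rbox(BY,0,np.pi/2))
snap('side','s2.png');snap('top','t2.png')
E
```

```text
t 3.65 pos [ 0.6285 -0.0441  0.2317] shift [ 0.05  -0.048  0.856] n 2.5 turn [ 0.054  0.067 -0.123] F [-0.9 -2.   1.1] w 42.6
```

View pics/s2.png

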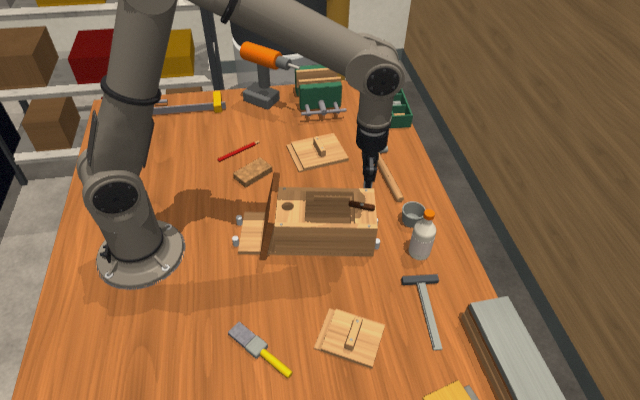

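```bash
python3 - <<'E'
from h import *
delta(box(108,0,129),Rbox(BY,0,np.pi/2))
E
```

```text
t 3.75 pos [ 0.6264 -0.0369  0.2311] shift [-0.009 -0.016  0.851] n 2.4 turn [ 0.001  0.011 -0.038] F [ 0.3  0.4 -0.1] w 42.4
```

Request:
apply_moves --moves "0 -0.009 -0.016 0.2 0 0 -0.04; 0 0 0 0.2 0 0 0; 0 0 0 0.2 0 0 0; 0 0 0 0.15 0 0 0; 0 0 0 0.1 0 0 0; 0 0 0 0 0 0 0; 0.65 0 0 0 0 0 0; 0.65 0 0 0 0 0 0; 0.65 0 0 0 0 0 0; 0.65 0 0 0 0 0 0; 0.65 0 0 0 0 0 0; 0.65 0 0 0 0 0 0"

```text
t: 4.75
eef_pos: [0.625, -0.0363, 0.1307]
tool_rot: [0.001, 0.767, 0.641, 0.001]
contact_force: [-0.2, -3.1, 6.3]
gripper_width: 0.179
```

```bash
python3 - <<'E'
from h import *
delta(box(108,0,129),Rbox(BY,0,np.pi/2))
p=snap('side');q=snap('top')
a=cv2.resize(p['image'][140:260,240:420],None,fx=4,fy=4,interpolation=cv2.INTER_CUBIC)
cv2.imwrite('pics/s3.png',a[:,:,::-1])
E
```

```text
t 4.75 pos [ 0.625  -0.0363  0.1307] shift [-0.012 -0.004  0.014] n 0.1 turn [0.04  0.001 0.047] F [-0.2 -3.1  6.3] w 15.2
```

View pics/s3.png

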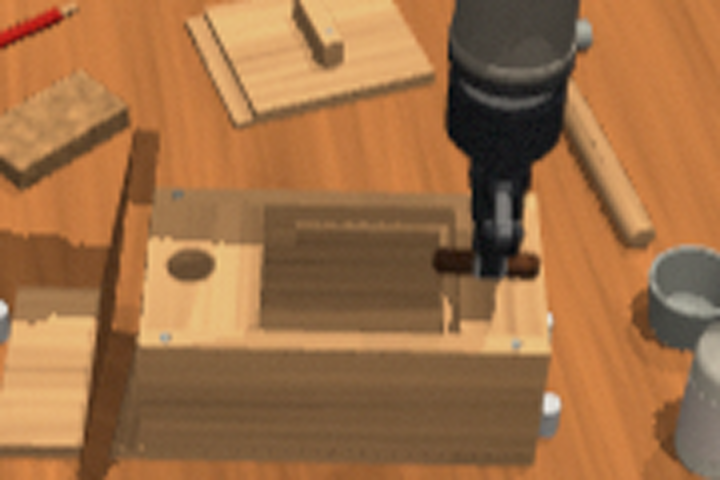

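Request:
apply_moves --moves "0.65 0 0 -0.008 0 0 0.5; 0.65 0 0 0 0 0 1; 0.65 0 0 0 0 0 1; 0.65 0 0 0 0 0 1; 0.65 0 0 0 0 0 1; 0.65 0 0 0 0 0 1; 0.65 0 0 0 0 0 1; 0.65 0 0 0 0 0 1; 0.65 0 0 0 0 0 1; 0.65 0 0 0 0 0 1; 0.65 0 0 0 0 0 1; 0.65 0 0 0 0 0 1"

```text
t: 5.85
eef_pos: [0.6243, -0.0365, 0.1308]
tool_rot: [0.001, 0.957, 0.289, 0.0]
contact_force: [0.1, -3.8, 2.1]
gripper_width: 0.179
```

Request:
apply_moves --moves "0.65 0 0 0 0 0 1; 0.65 0 0 0 0 0 1; 0.65 0 0 0 0 0 1; 0.65 0 0 0 0 0 1; 0.65 0 0 0 0 0 1; 0.65 0 0 0 0 0 1; 0.65 0 0 0 0 0 1; 0.65 0 0 0 0 0 1; 0.65 0 0 0 0 0 1; 0.65 0 0 0 0 0 1; 0.65 0 0 0 0 0 1; 0.65 0 0 0 0 0 0"

```text
t: 6.85
eef_pos: [0.6241, -0.0365, 0.1308]
tool_rot: [0.001, 0.996, -0.091, 0.0]
contact_force: [-0.8, -4.2, 4.2]
gripper_width: 0.18
```

```bash
python3 - <<'E'
from h import *
delta(box(108,0,129),Rbox(BY,0,0))
print(np.round(cur()[2]['q'],2))
p=snap('side')
a=cv2.resize(p['image'][140:260,240:420],None,fx=4,fy=4,interpolation=cv2.INTER_CUBIC)
cv2.imwrite('pics/s4.png',a[:,:,::-1])
E
```

```text
t 6.85 pos [ 0.6241 -0.0365  0.1308] shift [0.004 0.009 0.015] n 0.1 turn [ 0.015 -0.011  0.002] F [-0.8 -4.2  4.2] w 15.3
[-0.55  0.6   0.71  1.8  -0.48  0.92  0.2 ]
```

View pics/s4.png

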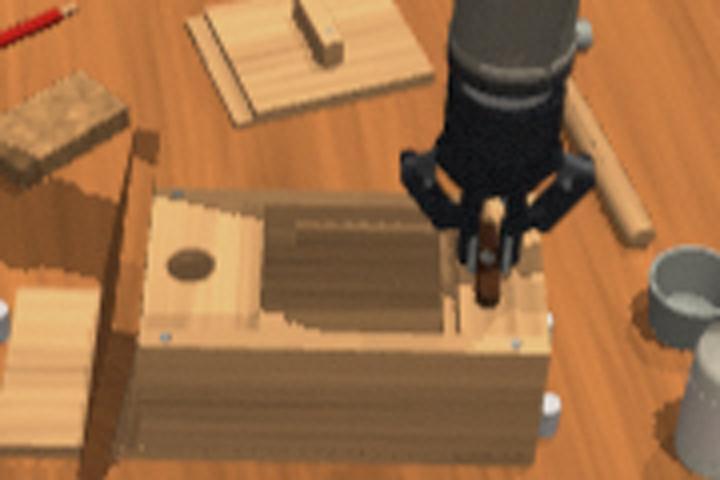

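Request:
apply_moves --moves "-0.2 0 0 0 0 0 0; -0.2 0 0 0 0 0 0; -0.2 0 0 0 0 0 0; -0.2 0 0 -0.1 0 0 0; -0.2 0 0 -0.3 0 0 0; -0.2 0 0 -0.3 0 0 0; -0.2 0 0 0 0 0 1; -0.2 0 0 0 0 0 1; -0.2 0 0 0 0 0 1; -0.2 0 0 0 0 0 1; -0.2 0 0 0 0 0 0.78; -0.2 0 0 0 0 0 0"

```text
t: 7.9
eef_pos: [0.6241, -0.0349, 0.2149]
tool_rot: [-0.0, 0.967, -0.254, 0.0]
contact_force: [0.1, 0.8, 1.1]
gripper_width: 0.602
```

```bash
cat >> h.py <<'E'
PAN=np.array([.5319,-.3529,0]);PY=-.516
def pan(x,y,z): return PAN+R.from_euler('z',PY).apply(np.array([x,y,z])/1000)
E
python3 - <<'E'
from h import *
delta(pan(9,0,200),Rbox(PY))
p=snap('side')
a=cv2.resize(p['image'][140:260,240:420],None,fx=4,fy=4,interpolation=cv2.INTER_CUBIC)
cv2.imwrite('pics/s5.png',a[:,:,::-1])
E
```

```text
t 7.9 pos [ 0.6241 -0.0349  0.2149] shift [0.707 2.686 0.123] n 8.0 turn [-0.008  0.     0.042] F [0.1 0.8 1.1] w 51.2
```

View pics/s5.png

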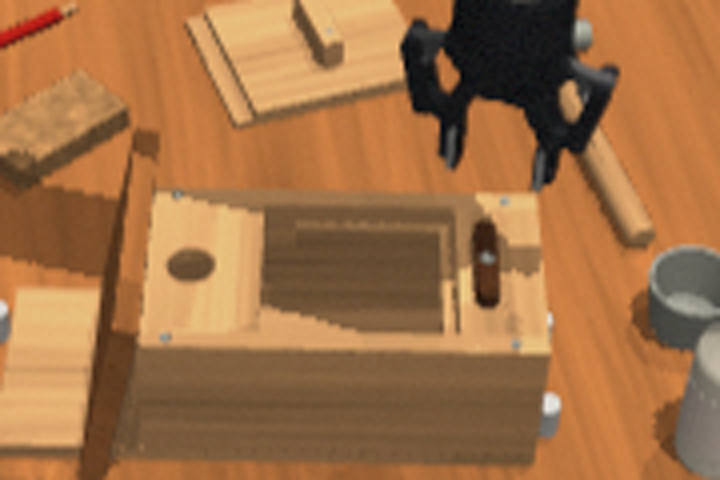

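Request:
apply_moves --moves "-0.2 0.0786 0.2984 0.0137 0 0 0.04; -0.2 0.0786 0.2984 0.0137 0 0 0; -0.2 0.0786 0.2984 0.0137 0 0 0; -0.2 0.0786 0.2984 0.0137 0 0 0; -0.2 0.0786 0.2984 0.0137 0 0 0; -0.2 0.0786 0.2984 0.0137 0 0 0; -0.2 0.0786 0.2984 0.0137 0 0 0; -0.2 0.0786 0.2984 0.0137 0 0 0; -0.2 0.0786 0.2984 0.0137 0 0 0; -0.2 0 0 0.2 0 0 0; -0.2 0 0 0.2 0 0 0; -0.2 0 0 0.2 0 0 0"

```text
t: 8.95
eef_pos: [0.5392, -0.3588, 0.1273]
tool_rot: [-0.0, 0.967, -0.254, 0.001]
contact_force: [1.0, 0.0, 0.8]
gripper_width: 0.601
```

Request:
apply_moves --moves "-0.2 0 0 0 0 0 0; -0.2 0 0 0 0 0 0; -0.2 0 0 0 0 0 0"

```text
t: 9.2
eef_pos: [0.5399, -0.3583, 0.1289]
tool_rot: [0.0, 0.967, -0.254, 0.001]
contact_force: [-0.7, -0.6, 0.9]
gripper_width: 0.599
```

```bash
sed -i 's/BOX=np.array(\[.5181,-.0181,0\])/BOX=np.array([.5180,-.0172,0])/' h.py
python3 - <<'E'
from h import *
delta(pan(9,0,19),Rbox(PY))
p=snap('side');q=snap('top')
a=cv2.resize(p['image'][260:390,280:420],None,fx=4,fy=4,interpolation=cv2.INTER_CUBIC)
b=cv2.resize(q['image'][150:260,370:480],None,fx=4,fy=4,interpolation=cv2.INTER_CUBIC)
c=np.zeros((520,1000,3),np.uint8);c[:520,:560]=a;c[:440,560:1000]=b
cv2.imwrite('pics/s6.png',cv2.resize(c[:,:,::-1],(800,416)))
E
```

```text
t 9.2 pos [ 0.5399 -0.3583  0.1289] shift [-0.006 -0.006  0.916] n 2.6 turn [ 0.003 -0.022  0.031] F [-0.7 -0.6  0.9] w 50.9
```

View pics/s6.png

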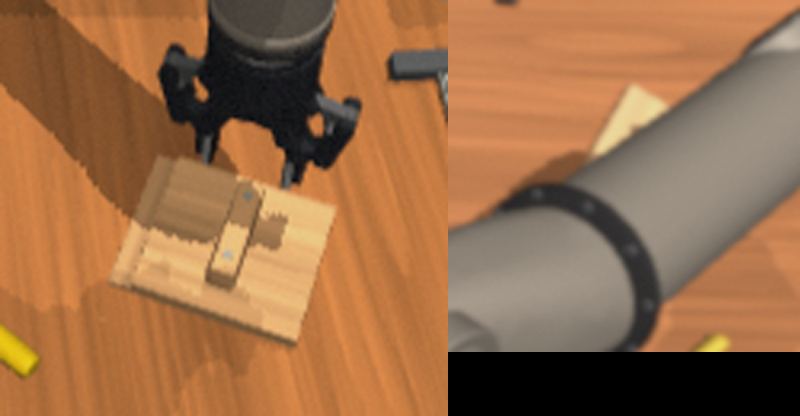

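Request:
apply_moves --moves "-0.2 -0.006 -0.006 0.25 0 0 0.03; -0.2 0 0 0.25 0 0 0; -0.2 0 0 0.2 0 0 0; -0.2 0 0 0.15 0 0 0; -0.2 0 0 0.065 0 0 0; -0.2 0 0 0 0 0 0; 0.8 0 0 0 0 0 0; 0.8 0 0 0 0 0 0; 0.8 0 0 0 0 0 0; 0.8 0 0 0 0 0 0; 0.8 0 0 0 0 0 0; 0.8 0 0 0 0 0 0" --force 60

```text
t: 10.3
eef_pos: [0.54, -0.3576, 0.0196]
tool_rot: [0.0, 0.967, -0.256, 0.001]
contact_force: [-0.3, 1.1, 7.7]
gripper_width: 0.221
```

```bash

python3 - <<'E'
from h import *
delta(pan(9,0,19),Rbox(PY))
E
```

```text
t 10.3 pos [ 0.54   -0.3576  0.0196] shift [-0.003 -0.001  0.005] n 0.0 turn [-0.002 -0.041 -0.012] F [-0.3  1.1  7.7] w 18.8
```

Request:
apply_moves --moves "0.8 0 0 -0.05 0 0 0; 0.8 0 0 -0.15 0 0 0; 0.8 0 0 -0.3 0 0 0; 0.8 0 0 -0.3 0 0 0; 0.8 0 0 -0.3 0 0 0; 0.8 0 0 -0.3 0 0 0; 0.8 0 0 -0.2 0 0 -1; 0.8 0 0 0 0 0 -1; 0.8 0 0 0 0 0 -1; 0.8 0 0 0 0 0 -1; 0.8 0 0 0 0 0 -0.78; 0.8 0 0 0 0 0 0"

```text
t: 11.3
eef_pos: [0.5386, -0.3567, 0.2102]
tool_rot: [-0.0, 0.996, -0.091, 0.0]
contact_force: [1.1, -0.1, -2.1]
gripper_width: 0.222
```

```bash
cat >> h.py <<'E'
HX,HY,HZ=9.,0.,19.6   # TCP in panel frame, mm
def tcp(xt,zt,th,y=0):
    th=np.radians(th);c,s=np.cos(th),np.sin(th);a,b=74+HX,HZ
    return box(xt+a*c-b*s,y+HY,zt+a*s+b*c)
def go(xt,zt,th,y=0,dyaw=0): delta(tcp(xt,zt,th,y),Rbox(BY+dyaw,np.radians(th)))
E
python3 - <<'E'
from h import *
go(-44,190,15)
print(tcp(-44,190,0))
snap('side','s7.png')
E
```

```text
t 11.3 pos [ 0.5386 -0.3567  0.2102] shift [-0.421 -2.751 -0.168] n 8.0 turn [-0.007  3.745  0.009] F [ 1.1 -0.1 -2.1] w 18.9
[ 0.55635374 -0.02427039  0.2096    ]
```

View pics/s7.png

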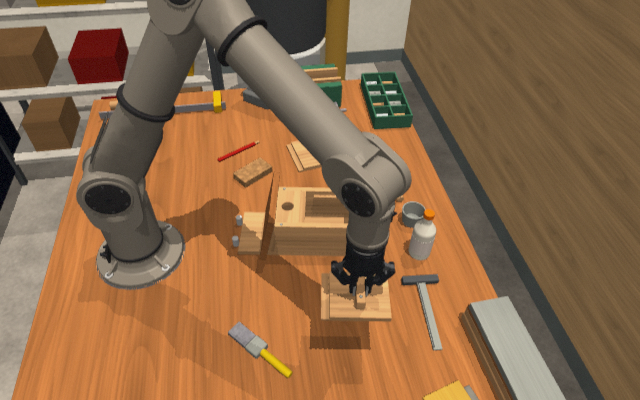

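Request:
apply_moves --moves "0.8 -0.0468 -0.3057 -0.0187 0 0 0; 0.8 -0.0468 -0.3057 -0.0187 0 0 0; 0.8 -0.0468 -0.3057 -0.0187 0 0 0; 0.8 -0.0468 -0.3057 -0.0187 0 0 0; 0.8 -0.0468 -0.3057 -0.0187 0 0 0; 0.8 -0.0468 -0.3057 -0.0187 0 0 0; 0.8 -0.0468 -0.3057 -0.0187 0 0 0; 0.8 -0.0468 -0.3057 -0.0187 0 0 0; 0.8 -0.0468 -0.3057 -0.0187 0 0 0; 0.8 0 0 0 0 0.936 0; 0.8 0 0 0 0 0.936 0; 0.8 0 0 0 0 0.936 0"

```text
t: 12.35
eef_pos: [0.5496, -0.0222, 0.23]
tool_rot: [0.009, 0.991, -0.091, 0.099]
contact_force: [-0.4, -0.3, -2.0]
gripper_width: 0.22
```

Request:
apply_moves --moves "0.8 0 0 0 0 0.936 0; 0.8 0 0 0 0 0 0; 0.8 0 0 0 0 0 0; 0.8 0 0 0 0 0 0"

```text
t: 12.68
eef_pos: [0.5499, -0.0228, 0.2303]
tool_rot: [0.012, 0.987, -0.091, 0.129]
contact_force: [1.1, 0.4, -2.0]
gripper_width: 0.22
```

```bash

python3 - <<'E'
from h import *
go(-44,190,15);go(-44,140,15)
p=snap('side');q=snap('top')
a=cv2.resize(p['image'][150:260,250:410],None,fx=5,fy=5,interpolation=cv2.INTER_CUBIC)
cv2.imwrite('pics/s8.png',a[:,:,::-1])
b=cv2.resize(q['image'][130:270,260:400],None,fx=4,fy=4,interpolation=cv2.INTER_CUBIC)
cv2.imwrite('pics/t8.png',b[:,:,::-1])
E
```

```text
t 12.68 pos [ 0.5499 -0.0228  0.2303] shift [-0.01   0.002 -0.003] n 0.0 turn [-0.003  0.018 -0.023] F [ 1.1  0.4 -2. ] w 18.7
t 12.68 pos [ 0.5499 -0.0228  0.2303] shift [-0.117  0.003  0.399] n 1.2 turn [-0.003  0.018 -0.023] F [ 1.1  0.4 -2. ] w 18.7
```

View pics/s8.png

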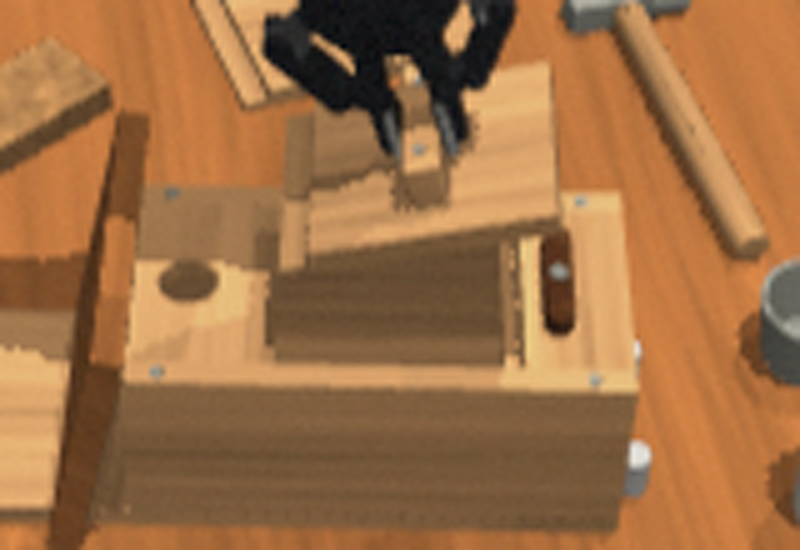

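View pics/t8.png

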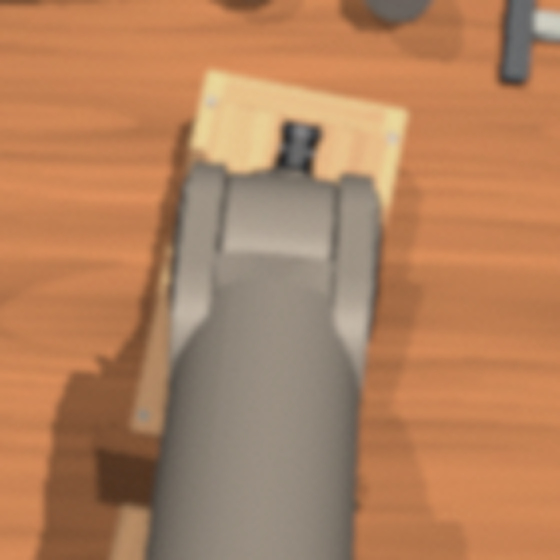

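```bash

cat > pf.py <<'E'
from h import *
from scipy.optimize import least_squares
def pfit(q,obs,off,s,th,full=False):
    # panel pose fit; unknown origin x,y,yaw (z from TCP)
    P,r,_=cur()
    def T(a,X):
        Rr=R.from_euler('ZYX',[a[2],-np.radians(th) if not full else a[3],0 if not full else a[4]])
        # origin via TCP height
        z0=(P[2]-(Rr.apply(np.array([HX,0,HZ])/1000))[2])
        return np.array([a[0],a[1],z0])+Rr.apply(np.array(X)/1000)
    uv=lambda c:((c[0]+.5)/s-.5+off[0],(c[1]+.5)/s-.5+off[1])
    f=lambda a:np.concatenate([proj(q,T(a,X))-np.array(uv(c)) for X,c in obs])
    x0=[P[0],P[1],BY]+([-np.radians(th),0] if full else [])
    m=least_squares(f,x0,loss='soft_l1')
    Rr=R.from_euler('ZYX',[m.x[2],-np.radians(th) if not full else m.x[3],0 if not full else m.x[4]])
    print('fit',np.round(m.x,4),'tip-bottom in side box frame', np.round(R.from_euler('z',.1859).apply(T(m.x,(-74,0,0))-np.array([.5194,-.017,0]))*1000,1),'TCP-implied origin',np.round(P-Rr.apply(np.array([HX,HY,HZ])/1000),4))
    print(np.round(f(m.x).reshape(-1,2),1).tolist())
E
python3 - <<'E'
from pf import *
q=snap('side')
obs=[((-74,58,6),(287,115)),((-74,-58,6),(281,268)),((74,-58,14),(559,212)),((74,58,14),(547,62))]
pfit(q,obs,(250,150),5,15);pfit(q,obs,(250,150),5,15,True)
E
```

```text
fit [ 0.5485 -0.0214 -0.1842] tip-bottom in side box frame [-42.1   0.9 189.8] TCP-implied origin [ 0.5467 -0.0226  0.2089]
[[0.0, 0.2], [-0.3, 0.2], [-0.1, 0.1], [0.3, -0.6]]
fit [ 0.5483 -0.0216 -0.1773 -0.2476 -0.0108] tip-bottom in side box frame [-42.5   0.2 190.8] TCP-implied origin [ 0.5464 -0.0228  0.209 ]
[[-0.2, 0.2], [-0.3, -0.0], [0.2, 0.1], [0.3, -0.3]]
```

```bash

python3 - <<'E'
from h import *
go(-42,130,15);go(-42,106,15)
E
```

```text
t 12.83 pos [ 0.5503 -0.0233  0.2302] shift [-0.127 -0.002  0.482] n 1.4 turn [ 0.015  0.006 -0.023] F [-0.3 -0.3 -1.9] w 18.4
t 12.83 pos [ 0.5503 -0.0233  0.2302] shift [-0.178 -0.002  0.675] n 2.0 turn [ 0.015  0.006 -0.023] F [-0.3 -0.3 -1.9] w 18.4
```

Request:
apply_moves --moves "0.8 -0.036 0 0.135 0 0 0; 0.8 -0.036 0 0.135 0 0 0; 0.8 -0.036 0 0.135 0 0 0; 0.8 -0.036 0 0.135 0 0 0; 0.8 -0.02 0 0.075 0 0 0; 0.8 -0.016 0 0.06 0 0 0; 0.8 0 0 0 0 0 0; 0.8 0 0 0 0 0 0"

```text
t: 13.5
eef_pos: [0.5496, -0.0234, 0.1461]
tool_rot: [0.012, 0.987, -0.091, 0.129]
contact_force: [-1.7, -1.5, 0.2]
gripper_width: 0.221
```

```bash

python3 - <<'E'
from h import *
go(-42,106,15);go(-58,106,15)
p=snap('side')
a=cv2.resize(p['image'][150:260,250:410],None,fx=5,fy=5,interpolation=cv2.INTER_CUBIC)
cv2.imwrite('pics/s9.png',a[:,:,::-1])
E
```

```text
t 13.5 pos [ 0.5496 -0.0234  0.1461] shift [ 0.008 -0.003 -0.001] n 0.0 turn [ 0.008  0.022 -0.024] F [-1.7 -1.5  0.2] w 18.8
t 13.5 pos [ 0.5496 -0.0234  0.1461] shift [-0.121 -0.003 -0.035] n 0.4 turn [ 0.008  0.022 -0.024] F [-1.7 -1.5  0.2] w 18.8
```

View pics/s9.png

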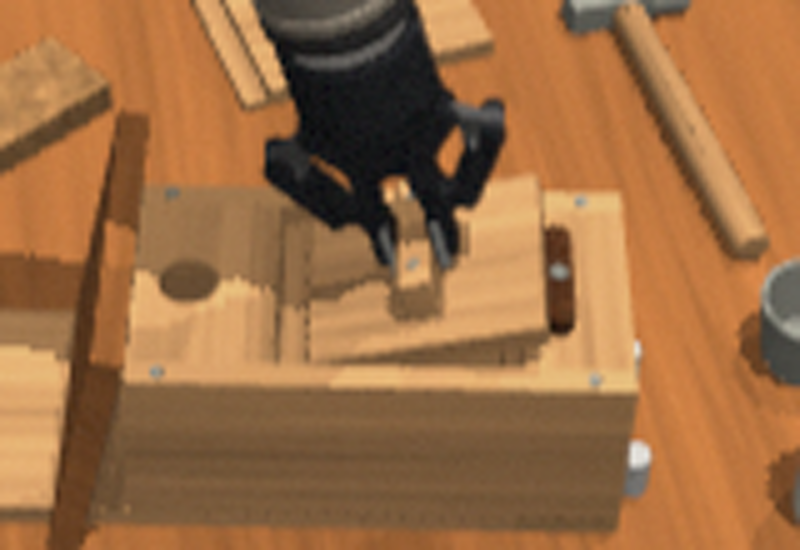

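Request:
apply_moves --moves "0.8 -0.025 0 -0.007 0 0 0; 0.8 -0.025 0 -0.007 0 0 0; 0.8 -0.025 0 -0.007 0 0 0; 0.8 -0.025 0 -0.007 0 0 0; 0.8 -0.021 0 -0.007 0 0 0; 0.8 0 0 0 0 0 0; 0.8 0 0 0 0 0 0"

```text
t: 14.13
eef_pos: [0.5346, -0.02, 0.1464]
tool_rot: [0.012, 0.987, -0.091, 0.13]
contact_force: [0.2, 1.4, -2.3]
gripper_width: 0.227
```

```bash

python3 - <<'E'
from h import *
go(-58,106,15);
for t in (12,8,4,0): go(-58-4*(15-t)/15, 106+5*(15-t)/15,t)
p=snap('side')
a=cv2.resize(p['image'][150:260,250:410],None,fx=5,fy=5,interpolation=cv2.INTER_CUBIC)
cv2.imwrite('pics/s10.png',a[:,:,::-1])
E
```

```text
t 14.13 pos [ 0.5346 -0.02    0.1464] shift [0.002 0.002 0.001] n 0.0 turn [-0.001  0.004 -0.008] F [ 0.2  1.4 -2.3] w 19.3
t 14.13 pos [ 0.5346 -0.02    0.1464] shift [0.006 0.002 0.027] n 0.1 turn [-0.002 -0.746 -0.008] F [ 0.2  1.4 -2.3] w 19.3
t 14.13 pos [ 0.5346 -0.02    0.1464] shift [0.007 0.002 0.063] n 0.2 turn [-0.002 -1.746 -0.008] F [ 0.2  1.4 -2.3] w 19.3
t 14.13 pos [ 0.5346 -0.02    0.1464] shift [0.005 0.002 0.1  ] n 0.3 turn [-2.000e-03 -2.746e+00 -8.000e-03] F [ 0.2  1.4 -2.3] w 19.3
t 14.13 pos [ 0.5346 -0.02    0.1464] shift [-0.     0.002  0.136] n 0.4 turn [-2.000e-03 -3.746e+00 -8.000e-03] F [ 0.2  1.4 -2.3] w 19.3
```

View pics/s10.png

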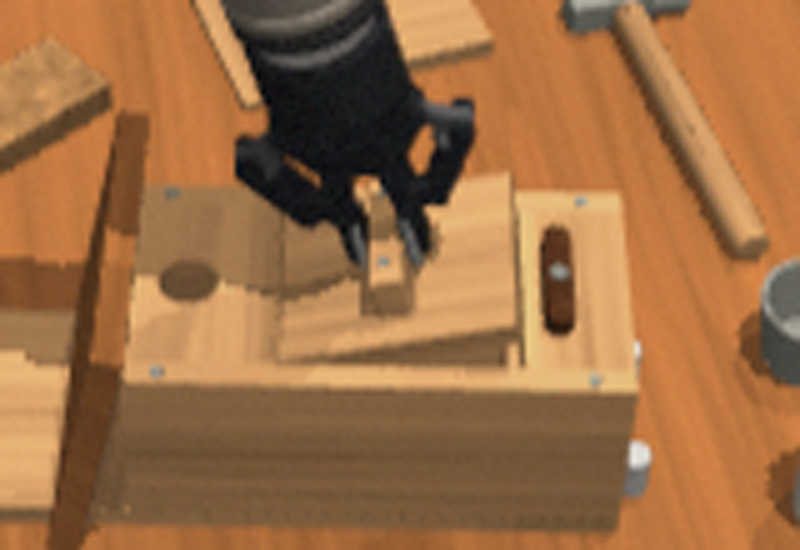

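Request:
apply_moves --moves "0.8 0.003 0 0.017 0 -0.45 0; 0.8 0.003 0 0.017 0 -0.45 0; 0.8 0.001 0 0.017 0 -0.45 0; 0.8 0 0 0.017 0 -0.45 0; 0.8 0 0 0.017 0 -0.45 0; 0.8 0 0 0 0 0 0; 0.8 0 0 0 0 0 0"

```text
t: 14.77
eef_pos: [0.5379, -0.021, 0.1364]
tool_rot: [0.005, 0.994, -0.092, 0.052]
contact_force: [-0.3, -0.6, -2.4]
gripper_width: 0.22
```

```bash

python3 - <<'E'
from h import *
for t in (6,3,0): go(-58-4*(15-t)/15, 106+5*(15-t)/15,t)
E
```

```text
t 14.77 pos [ 0.5379 -0.021   0.1364] shift [-0.    -0.001 -0.006] n 0.0 turn [ 0.009 -0.007 -0.017] F [-0.3 -0.6 -2.4] w 18.7
t 14.77 pos [ 0.5379 -0.021   0.1364] shift [ 0.001 -0.001  0.021] n 0.1 turn [ 0.009 -0.757 -0.018] F [-0.3 -0.6 -2.4] w 18.7
t 14.77 pos [ 0.5379 -0.021   0.1364] shift [ 0.001 -0.001  0.049] n 0.1 turn [ 0.009 -1.507 -0.018] F [-0.3 -0.6 -2.4] w 18.7
```

Request:
apply_moves --moves "0.8 0 0 0.013 0 -0.375 0; 0.8 0 0 0.012 0 -0.375 0; 0.8 0 0 0.012 0 -0.375 0; 0.8 0 0 0.012 0 -0.375 0; 0.8 0 0 0 0 0 0; 0.8 0 0 0 0 0 0; 0.8 0 0 0 0 0 0"

```text
t: 15.35
eef_pos: [0.5376, -0.0208, 0.1307]
tool_rot: [0.0, 0.996, -0.092, 0.0]
contact_force: [-0.1, -0.1, -2.2]
gripper_width: 0.224
```

```bash

python3 - <<'E'
from h import *
go(-62,111,0)
p=snap('side')
a=cv2.resize(p['image'][150:260,250:410],None,fx=5,fy=5,interpolation=cv2.INTER_CUBIC)
cv2.imwrite('pics/s11.png',a[:,:,::-1])
E
```

```text
t 15.35 pos [ 0.5376 -0.0208  0.1307] shift [0.009 0.    0.   ] n 0.0 turn [-0.    -0.01  -0.014] F [-0.1 -0.1 -2.2] w 19.1
```

View pics/s11.png

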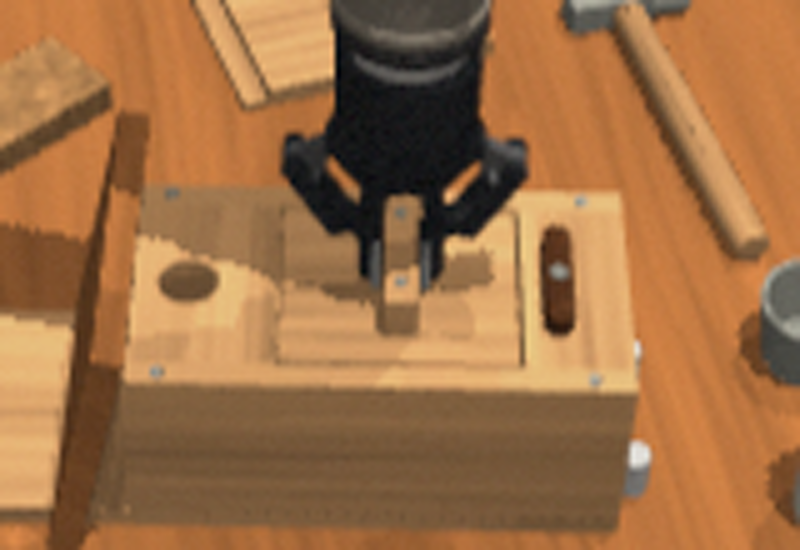

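Request:
apply_moves --moves "0.8 0 0 0.01 0 0 0; 0.8 0 0 0.01 0 0 0; 0.8 0 0 0 0 0 0; 0.8 0 0 0 0 0 0"

```text
t: 15.73
eef_pos: [0.5375, -0.0206, 0.1305]
tool_rot: [-0.001, 0.996, -0.092, -0.0]
contact_force: [-10.5, 1.9, 24.4]
gripper_width: 0.219
```

Request:
apply_moves --moves "-0.2 0 0 -0.01 0 0 0; -0.2 0 0 0 0 0 0; -0.2 0 0 0 0 0 0; -0.2 0 0 0 0 0 0; -0.2 0 0 -0.1 0 0 0; -0.2 0 0 -0.25 0 0 0; -0.2 0 0 -0.25 0 0 0; -0.2 0 0 -0.1 0 0 0; -0.2 0 0 0 0 0 0; -0.2 0 0 0 0 0 0"

```text
t: 16.57
eef_pos: [0.5382, -0.0206, 0.2141]
tool_rot: [-0.0, 0.996, -0.091, 0.001]
contact_force: [0.2, 0.6, 0.4]
gripper_width: 0.601
```

```bash

python3 - <<'E'
from h import *
print(cur()[2]['eef_pos'])
delta([.6241,-.0364,.130],Rbox(BY))
p=snap('side')
a=cv2.resize(p['image'][150:260,250:410],None,fx=5,fy=5,interpolation=cv2.INTER_CUBIC)
cv2.imwrite('pics/s12.png',a[:,:,::-1])
E
```

```text
[ 0.53817417 -0.02059792  0.21413411]
t 16.57 pos [ 0.5382 -0.0206  0.2141] shift [ 0.727 -0.     0.702] n 2.9 turn [-0.015 -0.014 -0.009] F [0.2 0.6 0.4] w 51.1
```

View pics/s12.png

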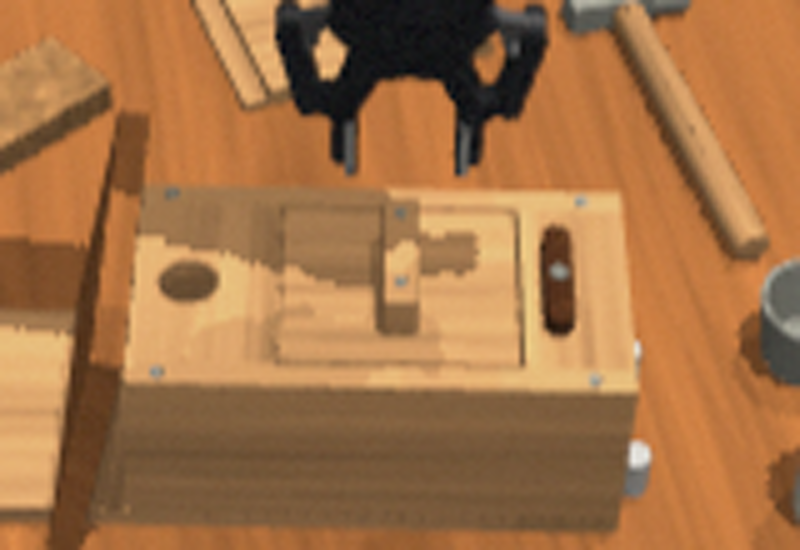

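Request:
apply_moves --moves "0 0.242 0 0 0 0 0; 0 0.242 0 0 0 0 0; 0 0.243 0 0 0 0 0; 0 0 0 0.2 0 0 0; 0 0 0 0.2 0 0 0; 0 0 0 0.15 0 0 0; 0 0 0 0.1 0 0 0; 0 0 0 0.05 0 0 0; 0 0 0 0 0 0 0; 0 0 0 0 0 0 0" --force 20

```text
t: 17.45
eef_pos: [0.6237, -0.0368, 0.1296]
tool_rot: [0.0, 0.996, -0.092, -0.0]
contact_force: [-0.2, 0.1, -0.3]
gripper_width: 0.504
```

Request:
apply_moves --moves "0.65 0 0 0 0 0 0; 0.65 0 0 0 0 0 0; 0.65 0 0 0 0 0 0; 0.65 0 0 0 0 0 0; 0.65 0 0 0 0 0 0; 0.65 0 0 0 0 0 0"

```text
t: 17.95
eef_pos: [0.624, -0.0366, 0.1306]
tool_rot: [-0.0, 0.996, -0.091, 0.0]
contact_force: [-2.2, 0.5, 7.3]
gripper_width: 0.178
```

```bash

python3 - <<'E'
from h import *
delta([.6241,-.0364,.130],Rbox(BY))
p=snap('side')
a=cv2.resize(p['image'][150:260,250:410],None,fx=5,fy=5,interpolation=cv2.INTER_CUBIC)
cv2.imwrite('pics/s13.png',a[:,:,::-1])
E
```

```text
t 17.95 pos [ 0.624  -0.0366  0.1306] shift [ 0.    -0.002  0.005] n 0.0 turn [-0.012 -0.011 -0.012] F [-2.2  0.5  7.3] w 15.1
```

View pics/s13.png

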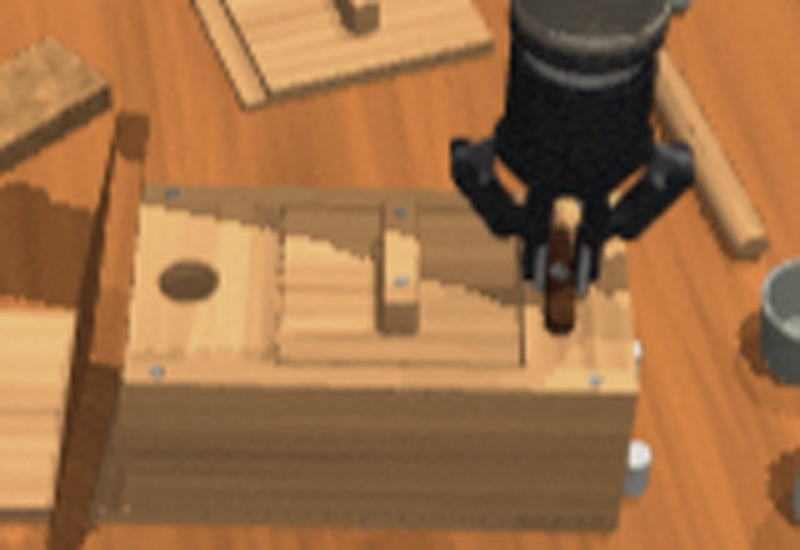

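Gripped on the bar. Turn back +90°.

Request:
apply_moves --moves "0.65 0 0 -0.004 0 0 -0.5; 0.65 0 0 0 0 0 -1; 0.65 0 0 0 0 0 -1; 0.65 0 0 0 0 0 -1; 0.65 0 0 0 0 0 -1; 0.65 0 0 0 0 0 -1; 0.65 0 0 0 0 0 -1; 0.65 0 0 0 0 0 -1; 0.65 0 0 0 0 0 -1; 0.65 0 0 0 0 0 -1; 0.65 0 0 0 0 0 -1; 0.65 0 0 0 0 0 -1"

```text
t: 19.0
eef_pos: [0.6244, -0.0366, 0.1307]
tool_rot: [0.0, 0.952, 0.306, 0.001]
contact_force: [0.6, 0.7, 1.3]
gripper_width: 0.178
```

Request:
apply_moves --moves "0.65 0 0 0 0 0 -1; 0.65 0 0 0 0 0 -1; 0.65 0 0 0 0 0 -1; 0.65 0 0 0 0 0 -1; 0.65 0 0 0 0 0 -1; 0.65 0 0 0 0 0 -1; 0.65 0 0 0 0 0 -1; 0.65 0 0 0 0 0 -1; 0.65 0 0 0 0 0 -1; 0.65 0 0 0 0 0 -1; 0.65 0 0 0 0 0 -1; 0.65 0 0 0 0 0 0"

```text
t: 20.0
eef_pos: [0.6246, -0.0362, 0.1307]
tool_rot: [0.0, 0.768, 0.64, 0.001]
contact_force: [1.3, 1.6, 1.5]
gripper_width: 0.178
```

```bash

python3 - <<'E'
from h import *
delta([.6241,-.0364,.130],Rbox(BY,0,np.pi/2))
p=snap('side')
a=cv2.resize(p['image'][150:260,250:410],None,fx=5,fy=5,interpolation=cv2.INTER_CUBIC)
cv2.imwrite('pics/s14.png',a[:,:,::-1])
E
```

```text
t 20.0 pos [ 0.6246 -0.0362  0.1307] shift [-0.002 -0.004  0.006] n 0.0 turn [ 0.025 -0.016  0.025] F [1.3 1.6 1.5] w 15.1
```

View pics/s14.png

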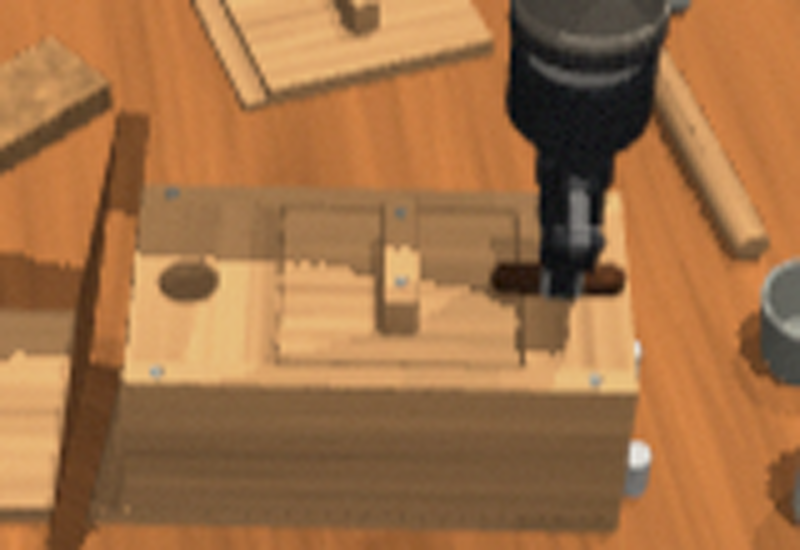

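Button is along the box, its end over the panel. Release and retreat upward, then sideways for a clear look.

Request:
apply_moves --moves "0 0 0 0 0 0 0; 0 0 0 0 0 0 0; 0 0 0 0 0 0 0; 0 0 0 0 0 0 0; 0 0 0 -0.1 0 0 0; 0 0 0 -0.3 0 0 0; 0 0 0 -0.3 0 0 0; 0 0 0 -0.3 0 0 0; 0 0.3 0 0 0 0 0; 0 0.3 0 0 0 0 0; 0 0.3 0 0 0 0 0; 0 0.3 0 0 0 0 0"

```text
t: 21.05
eef_pos: [0.6501, 0.1062, 0.2514]
tool_rot: [0.0, 0.769, 0.639, 0.001]
contact_force: [0.5, 0.3, 0.4]
gripper_width: 0.498
```

Request:
apply_moves --moves "0 0.3 0 0 0 0 0; 0 0.3 0 0 0 0 0; 0 0.3 0 0 0 0 0; 0 0.3 0 0 0 0 0; 0 0 0 0 0 0 0; 0 0 0 0 0 0 0; 0 0 0 0 0 0 0; 0 0 0 0 0 0 0"

```text
t: 21.72
eef_pos: [0.6764, 0.2444, 0.2505]
tool_rot: [0.0, 0.77, 0.639, -0.0]
contact_force: [-0.1, -0.4, -0.1]
gripper_width: 0.497
```

```bash

python3 - <<'E'
from h import *
print(cur()[2])
p=snap('side');q=snap('top','t15f.png')
a=cv2.resize(p['image'][150:260,250:410],None,fx=5,fy=5,interpolation=cv2.INTER_CUBIC)
cv2.imwrite('pics/s15.png',a[:,:,::-1])
cv2.imwrite('pics/t15.png',cv2.resize(q['image'][140:270,275:375,::-1],None,fx=4.5,fy=4.5,interpolation=cv2.INTER_CUBIC))
E
```

```text
{'t': 21.7167, 'q': array([-0.58047925,  0.54412616,  0.22626991,  1.42420793, -0.12454446,
        1.18761651,  1.04597106]), 'joint_vel': array([ 0.01023536, -0.00467808,  0.00035024,  0.0035279 , -0.00166271,
        0.00015858,  0.00049734]), 'joint_torque': array([-1.34047028e+00, -6.27464032e+01,  4.26759034e+00, -2.90636408e+01,
       -5.99885196e-02, -2.18299465e-03, -1.34045153e-03]), 'eef_pos': array([0.67643737, 0.24441729, 0.25049696]), 'tool_rot': array([ 3.99514791e-04,  7.69597968e-01,  6.38528568e-01, -2.76077519e-04]), 'contact_force': array([-0.12966752, -0.44417841, -0.13922104]), 'torque': array([-0.00448325, -0.01998859, -0.03204078]), 'gripper_width': 0.4974419502788433}
```

View pics/s15.png

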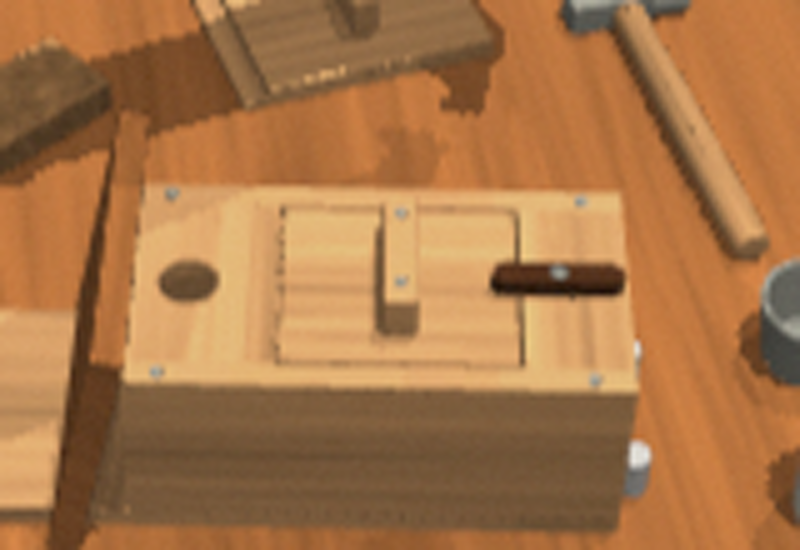

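View pics/t15.png

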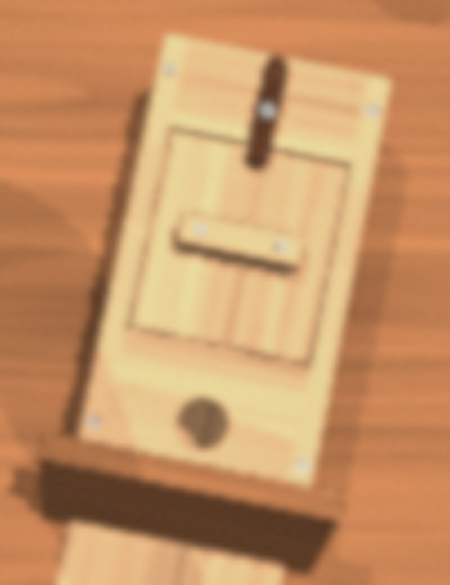

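View pics/t15f.png

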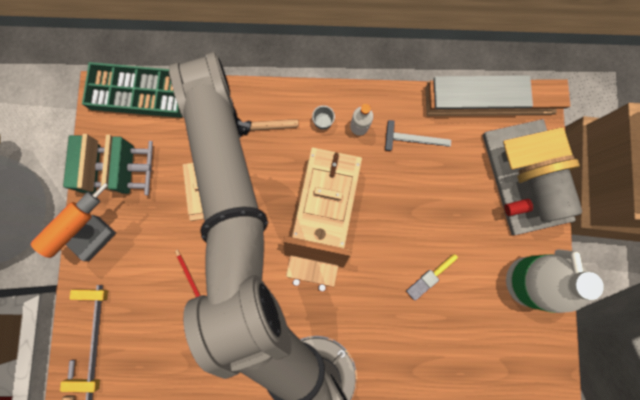

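```bash
python3 -c "
from h import *
print(bot.hand_in())"
```

```text
the job is handed in; nothing more can be done
None
```

I finished the task and handed it in at about 22 s of the 72 s allowed. The hand-in gave no verdict.

**What I did**
1. I gripped the turn button at its screw and swung it about 90° clockwise, clear of the opening.
2. I took the smaller panel by its pull and tilted it 15° with the tongue end down.
3. I slid the tongue about 10 mm under the lip, then levelled the panel and pressed it down onto the cleats. The reaction was about 24 N at the tool, with the underside at about 111 mm, the cleat level.
4. I released the panel, swung the button back by the same 90° along the box, and moved the arm away.

**Last checks**
- In the final side and top pictures, the panel is flush with an even gap all round, and the button lies along the box with its end over the panel.
- The wrist force was close to zero with the gripper open and clear of everything.
- No bystander or larger panel appears to have moved. The arm hid part of the left side of the bench in the last top picture. I compared the bystanders by eye only.

**Disagreements**
- The two cameras differed by 2–3 mm on the box position. I corrected for this using where the gripper centred itself on the button.
- Before insertion, the side camera put the tongue tip about 1.5–2 mm further from the lip than the arm's own reading. The 2 mm play in the recess absorbed the difference, and the forces stayed low while the tongue went in.

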